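# Fetch the slide box from among the stain jars

## Task

Clear all three stain jars out of the white tray and stand them on the black rubber mat, then take the green slide box and lay it upright in the middle of the light pad, its long side along the pad's long side. Only then put the jars back in the tray, each standing centred on the plate of its own cap's colour (they may be mixed up at the start). Let no jar tip over, and leave the beaker alone.

Things in the scene. Friction and masses are not known exactly. Their poses are not given: they have to be found in the camera images.
- jar_red_center (a point): loose amber glass stain jar with a red screw cap, 180 g; round body 48 mm in diameter up to 78 mm, cap 42 mm in diameter, 110 mm tall in all. This point is its centre, 55 mm above its base; z runs up through the cap. It starts standing on one of the three coloured plates, not always its own
- jar_blue_center (a point): loose amber glass stain jar with a blue screw cap, 180 g; round body 48 mm in diameter up to 78 mm, cap 42 mm in diameter, 110 mm tall in all. This point is its centre, 55 mm above its base; z runs up through the cap. It starts standing on one of the three coloured plates, not always its own
- jar_yellow_center (a point): loose amber glass stain jar with a yellow screw cap, 180 g; round body 48 mm in diameter up to 78 mm, cap 42 mm in diameter, 110 mm tall in all. This point is its centre, 55 mm above its base; z runs up through the cap. It starts standing on one of the three coloured plates, not always its own
- plate_red: fixed red square plate, 64 x 64 mm, 3 mm thick; origin centred in its underside, z up, x along the tray, away from the robot. One of three on the floor (4 mm high) of a fixed white tray, 240 x 200 mm, rim 16 mm high: two side by side, 72 mm apart, in the near half, one centred in the far half, 144 mm further on; which colour lies where varies. Home of the red-capped jar
- plate_blue: fixed blue square plate, 64 x 64 mm, 3 mm thick; origin centred in its underside, z up, x along the tray, away from the robot. One of three on the floor (4 mm high) of a fixed white tray, 240 x 200 mm, rim 16 mm high: two side by side, 72 mm apart, in the near half, one centred in the far half, 144 mm further on; which colour lies where varies. Home of the blue-capped jar
- plate_yellow: fixed yellow square plate, 64 x 64 mm, 3 mm thick; origin centred in its underside, z up, x along the tray, away from the robot. One of three on the floor (4 mm high) of a fixed white tray, 240 x 200 mm, rim 16 mm high: two side by side, 72 mm apart, in the near half, one centred in the far half, 144 mm further on; which colour lies where varies. Home of the yellow-capped jar
- slidebox_center (a point): loose flat-sided green microscope slide box with a white label on top, 36 mm (its x) x 85 mm (its y) x 32 mm tall, 90 g. This point is its centre, 16 mm above its underside; z up. It starts on the tray's floor, amid the three jars, its long side roughly across the tray
- lightpad: fixed grey light pad with a white face, 130 mm (x) x 170 mm (y), 12 mm thick; origin at the centre of its underside, top 12 mm above it; z up. It lies on the bench to the left or the right of the tray
- mat: fixed plain black rubber mat, 260 mm (x) x 120 mm (y), 3 mm thick; origin at the centre of its underside, top 3 mm above it; z up. It lies on the other side of the tray from the light pad
- beaker: loose empty glass beaker, 68 mm wide, 90 mm tall, standing on the bench beyond the tray; origin at the centre of its underside. To be left alone

How it is judged:
By the outcome, as a careful person would: the job done as asked, in the order asked, and still so for the second after the job is handed in, with the robot touching nothing.
It also fails if it takes over 144 s, if anything falls off the work surface, if the arm or the gripper's body presses on something with over 40 N, if the wrist force passes 120 N, or if a joint passes its speed limit or range.

## Robot

A 6-joint arm with a two-finger parallel gripper is mounted at the origin on the work surface. World frame = base frame: x ahead of the robot, y to its left, z up, the work surface at z = 0. Lengths are in m, angles in degrees, forces in N, time in s.
With the tool pointing down it reaches from about 0.4 to 0.825 m from the base axis. Payload 7 kg.
Tool frame: the origin (TCP) lies at the centre of the arm's flange, where the gripper is bolted on; the fingertips stand 178 mm ahead of it and the grasp point (between the pads) lies 159 mm ahead of it (tip_reach is the distance from the TCP to the fingertips, in m); z points along the fingers, y is the line along which they close (so a half turn about z gives the same grasp; the last joint's range is limited). The gripper opens to 88 mm and grips with 3 to 60 N. Pads are 19 mm wide; open, the fingers measure 130 mm over their backs; the gripper's body (78 mm by 193 mm) begins 47 mm behind the grasp point.
Start: joints at [92.882, 20.546, 0.682, 0, -70.136, -16.507], TCP at [0.159, 0.656, 0.405] pointing down, gripper open.
Joint ranges: [-176.03, 176.03], [-82.01, 121.73], [-58.28, 71.71], [-173.87, 95.51], [-174.79, -0.11], [-173.66, 173.66]. Speed limits (degrees/s): [136.94, 136.94, 172.46, 180, 180, 180].

## Interface

Orientations are given as [roll, pitch, yaw] about the fixed x, y, z axes, in that order (R = Rz(yaw) Ry(pitch) Rx(roll)).
In Python, from plant import * gives the robot as it stands.
- The arm moves only by the shell command python3 -m handwheel 'ROWS'. ROWS is JSON, a list of rows, each a list of 7 numbers: the opening, from -1 (shut) to 1 (fully open), then the shift along the tool's x, y, z as a fraction of full scale, then the turn, a rotation vector about the tool's x, y, z as a fraction of full scale. A call has 1 to 5 rows; each row shifts and turns the commanded pose from where the row before left it, along the tool's axes as they then stand; what a row does not reach is not made up. Full scale, the value 1, is 0.025 m for a shift and 6 degrees for a turn. A row lasts 1/8 s, in which the tool goes at most 62.5 mm and 10.7 degrees, less where a joint would pass 70% of its speed; a pose out of reach is approached as far as the arm can. A call with a number of a shift or a turn outside -1 to 1 is refused whole. A call with a gripper value outside its range is refused whole. The fingers move at their own pace and stop on an object; the grip force is fixed at half the most. Time passes only in rows, so rows that do not move let the fingers close. It gives the time, the measured TCP pose, the force, the opening and the grip force at its end, in the units of the state.
- get_obs(): the state, without advancing time (a new reading comes with each control period).
- snapshot(name): name is "side" or "top"; returns a dict with "color" (480x640x3 uint8, red, green, blue), "fx", "fy", "cx", "cy" (pixels), "k1" (the pictures are not rectified: a ray, as slopes to the right and down, at radius r is drawn at 1 + k1 r^2 times it, then the intrinsics apply), "R" (3x3) and "t" (3): a world point X has camera coordinates R X + t. Camera axes: x right, y down, z forward; pixel columns grow to the right and rows downward; lengths in m; the calibration is good to about 2 mm. A picture is of the moment at which its call begins. There is no depth.
- close_job(): hands the job in; it is judged then, once.
The state is a dict: "clock": time; "joint_pos": joint angles; "qvel": joint speeds; "tau": joint torques, N m; "tool_pos": TCP position; "orientation": TCP orientation; "force": force on the tool from outside, world axes, zero at the start; "moment": the same for the moment, N m; "opening": finger opening in m; "gripper_force": force on a finger pad.
Only numpy, scipy, OpenCV 4.12 (cv2) and the standard library are available. Lean on these libraries where they do the work, as an engineer would, in place of code of your own. Each camera call takes 0.05 s, during which the arm holds its last target. There are 200 camera calls.

## Working session

There is one attempt and no reset: what is moved stays moved. The work goes in short steps, Python scripts to look and compute and a shell command to move; the robot and the scene stay as the last step left them, time stands still between calls to the robot, and variables do not carry over. Pictures are saved under pics/ and viewed, at most 14 in all, crops included, and the job is handed in when it is done.

```bash
ls; mkdir -p pics; python3 - <<'E'
from plant import *
import cv2
for n in ("top","side"):
    s=snapshot(n); cv2.imwrite(f"pics/{n}0.png",s["color"][:,:,::-1]); print({k:v for k,v in s.items() if k!="color"})
print(get_obs())
E
```

```text
pics
{'fx': 467.14748305710964, 'fy': 467.14748305710964, 'cx': 318.9647742714894, 'cy': 241.82579531094478, 'k1': -0.02679635396934771, 'R': array([[ 0.02843367, -0.99923353, -0.02690511],
       [-0.99804456, -0.02688038, -0.05643141],
       [ 0.05566494,  0.02845705, -0.99804389]]), 't': array([-0.00583049,  0.61265156,  0.95969317])}
{'fx': 514.4736260801349, 'fy': 514.4736260801349, 'cx': 325.3144043435539, 'cy': 242.9700192892992, 'k1': -0.1420172959610733, 'R': array([[ 0.91489554, -0.40346254, -0.01356971],
       [-0.30313041, -0.66440538, -0.68313794],
       [ 0.26660478,  0.62911324, -0.73016328]]), 't': array([-0.5744885 ,  0.25655726,  0.85588841])}
{'clock': 0.1, 'joint_pos': array([ 9.28809918e+01,  2.05876910e+01,  6.39279912e-01, -1.80996079e-02,
       -7.01358103e+01, -1.65077604e+01]), 'qvel': array([ 0.00076363,  0.05013164,  0.0768999 ,  0.10629817, -0.02136399,
        0.05582891]), 'tau': array([-9.26468019e-04, -5.84162450e+01,  2.93751365e+01,  7.01555058e+00,
        1.02144544e-02, -5.18152433e-05]), 'tool_pos': array([0.15897816, 0.65583589, 0.40381292]), 'orientation': array([ 1.79914415e+02, -7.61901979e-03, -1.36329256e+01]), 'force': array([1.02466054, 0.33432954, 0.61524433]), 'moment': array([-0.02472817, -0.02217646,  0.03490281]), 'gripper_force': 0.0, 'opening': 0.08741301133859902}
```

View pics/top0.png

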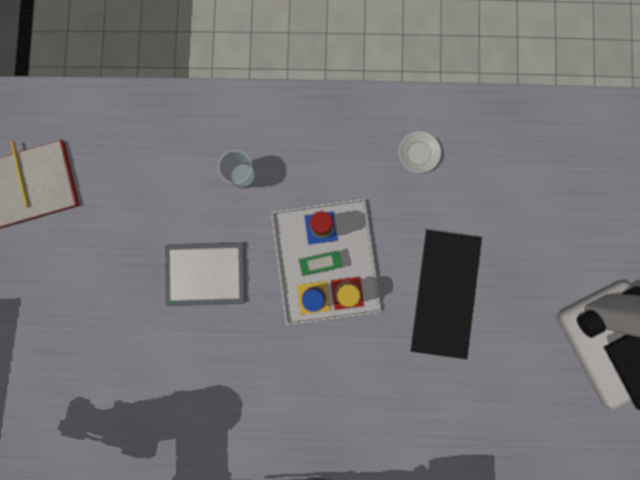

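View pics/side0.png

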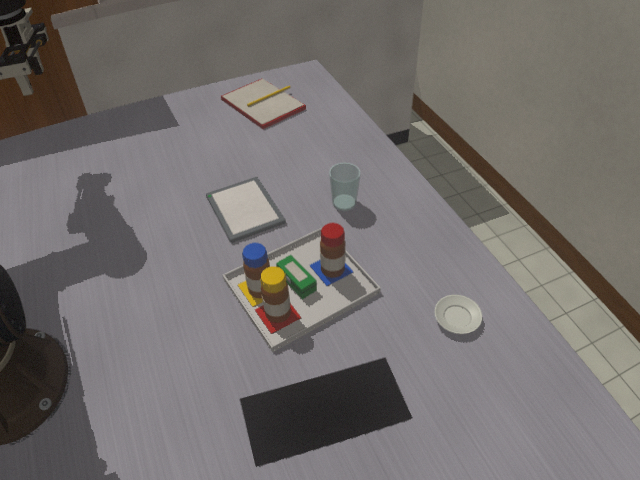

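The top view shows the tray at about (327,262), with red jar (321,224) on the blue plate, blue jar (314,300) on yellow and yellow jar (348,295) on red. The slide box is at (320,263), the pad at (205,273) on the left, the mat at (447,294) on the right and the beaker at (236,168). The side view agrees.

```bash
cat > h.py <<'E'
from plant import *
import cv2, numpy as np
from scipy.optimize import least_squares
def K(s): return np.array([[s["fx"],0,s["cx"]],[0,s["fy"],s["cy"]],[0,0,1.]]), np.array([s["k1"],0,0,0.])
def proj(s,P):
    k,d=K(s); return cv2.projectPoints(np.asarray(P,float).reshape(-1,1,3),cv2.Rodrigues(s["R"])[0],s["t"],k,d)[0].reshape(-1,2)
def back(s,uv,z):
    k,d=K(s); p=cv2.undistortPoints(np.asarray(uv,float).reshape(-1,1,2),k,d).reshape(-1,2)
    r=np.c_[p,np.ones(len(p))]@s["R"]; C=-s["R"].T@s["t"]
    return (C+r*((z-C[2])/r[:,2])[:,None])[:,:2]
def blob(m,near=None):
    m=cv2.morphologyEx(m.astype(np.uint8),cv2.MORPH_OPEN,np.ones((2,2)))
    n,l,st,c=cv2.connectedComponentsWithStats(m)
    i=1+np.argmax(st[1:,4] if near is None else st[1:,4]*(np.linalg.norm(c[1:]-near,axis=1)<40)); return l==i
def masks(s):
    h=cv2.cvtColor(cv2.cvtColor(s["color"],cv2.COLOR_RGB2BGR),cv2.COLOR_BGR2HSV); H,S,V=[h[...,i].astype(int) for i in range(3)]
    return H,S,V
def cap(s,xy,z0):
    a=np.linspace(0,2*np.pi,40); c=np.c_[xy[0]+.021*np.cos(a),xy[1]+.021*np.sin(a)]
    return np.vstack([np.c_[c,0*a+z0+.110],np.c_[c,0*a+z0+.082]])
def hullc(p):
    h=cv2.convexHull(p.astype(np.float32)); M=cv2.moments(h); return np.array([M["m10"],M["m01"]])/M["m00"]
E
python3 - <<'E'
from h import *
for n in ("top","side"):
    s=snapshot(n); H,S,V=masks(s); print(n,"C",(-s["R"].T@s["t"]).round(3))
    pts=dict(top=dict(red=(321,224),blue=(314,300),yellow=(348,295)),side=dict(red=(333,233),blue=(255,254),yellow=(273,279)))[n]
    for c,p in pts.items(): print(c,s["color"][p[1],p[0]],(H[p[1],p[0]],S[p[1],p[0]],V[p[1],p[0]]))
    for nm,(lo,hi) in dict(red=(172,5),blue=(105,125),yellow=(20,32),green=(50,85)).items():
        m=((H>=lo)&(H<=hi) if lo<hi else (H>=lo)|(H<=hi))&(S>120)&(V>50)
        k,l,st,c=cv2.connectedComponentsWithStats(m.astype(np.uint8))
        print(nm,[(st[i].tolist(),c[i].round(1).tolist()) for i in range(1,k) if st[i,4]>40])
s=snapshot("top"); g=s["color"].max(2)
for nm,m,z in (("mat",g<45,.003),("tray",None,.016),("pad",None,.012)):
    if m is None:
        H,S,V=masks(s); m=(S<35)&(V>135)
    k,l,st,c=cv2.connectedComponentsWithStats(m.astype(np.uint8))
    for i in range(1,k):
        if st[i,4]>1500:
            ct=cv2.findContours((l==i).astype(np.uint8),0,2)[0][0]; R=cv2.minAreaRect(ct); b=back(s,cv2.boxPoints(R),z)
            print(nm,st[i].tolist(),np.round(R[0],1),b.round(3).tolist(),"ctr",b.mean(0).round(4),"edges",np.linalg.norm(np.diff(b,axis=0),axis=1).round(3))
E
cd pics; python3 -c "
import cv2
a=cv2.imread('top0.png')[190:340,140:500]
cv2.imwrite('c1.png',cv2.resize(a,None,fx=2.2,fy=2.2,interpolation=2))"
```

```text
top C [ 0.558 -0.017  0.992]
red [134  38  35] (np.int64(1), np.int64(188), np.int64(134))
blue [ 39  74 142] (np.int64(110), np.int64(185), np.int64(142))
yellow [178 151  60] (np.int64(23), np.int64(169), np.int64(178))
red [([60, 140, 19, 66, 205], [69.1, 172.6]), ([310, 212, 23, 22, 382], [321.0, 222.3]), ([332, 277, 29, 32, 222], [343.6, 287.7])]
blue [([305, 215, 32, 29, 253], [318.2, 234.3]), ([303, 289, 21, 22, 365], [312.9, 299.6])]
yellow [([11, 142, 17, 64, 192], [19.3, 174.0]), ([297, 282, 33, 32, 335], [312.6, 295.0]), ([337, 283, 23, 24, 425], [347.9, 294.6])]
green [([300, 252, 41, 22, 239], [320.5, 262.8])]
side C [ 0.375 -0.6    0.792]
red [145  43  40] (np.int64(1), np.int64(185), np.int64(145))
blue [ 58  86 155] (np.int64(111), np.int64(160), np.int64(155))
yellow [195 160  30] (np.int64(24), np.int64(216), np.int64(195))
red [([257, 105, 49, 22, 111], [282.8, 115.9]), ([321, 223, 23, 24, 436], [332.0, 234.5]), ([255, 305, 46, 28, 410], [277.2, 319.0])]
blue [([243, 243, 23, 25, 330], [253.7, 251.9]), ([310, 261, 42, 25, 263], [327.6, 272.8])]
yellow [([247, 86, 4
[... 874 characters left out ...]
32, -0.665], [0.281, -0.592]] ctr [ 0.3965 -0.5773] edges [0.083 0.218 0.082]
pad [0, 142, 73, 83, 4003] [ 29.3 183. ] [[0.767, 0.756], [0.818, 0.586], [0.682, 0.538], [0.631, 0.705]] ctr [0.7246 0.6465] edges [0.177 0.144 0.175]
pad [277, 198, 103, 127, 4985] [327.6 260.9] [[0.679, 0.106], [0.71, -0.081], [0.47, -0.12], [0.438, 0.064]] ctr [ 0.574  -0.0077] edges [0.19  0.243 0.187]
pad [170, 248, 69, 52, 3476] [204.  273.5] [[0.591, 0.327], [0.595, 0.182], [0.488, 0.178], [0.483, 0.323]] ctr [0.5395 0.2525] edges [0.146 0.107 0.145]
pad [562, 304, 68, 105, 2347] [601.9 354.6] [[0.472, -0.492], [0.512, -0.565], [0.319, -0.667], [0.28, -0.595]] ctr [ 0.3959 -0.5796] edges [0.083 0.218 0.082]
```

View pics/c1.png

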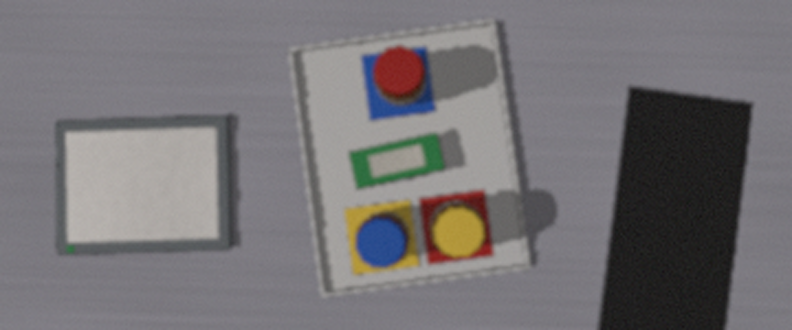

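```bash
cat >> h.py <<'E'
def near_edges(mask): return mask
def rot(a): a=np.radians(a); return np.array([[np.cos(a),-np.sin(a)],[np.sin(a),np.cos(a)]])
sq=lambda a,b:np.array([[1,1],[1,-1],[-1,-1],[-1,1]])*[a/2,b/2]
CAPH=dict(red=(172,5),blue=(105,125),yellow=(20,32))
def capmask(s,c,near):
    H,S,V=masks(s); lo,hi=CAPH[c]; m=((H>=lo)&(H<=hi) if lo<hi else (H>=lo)|(H<=hi))&(S>120)&(V>50)
    yy,xx=np.mgrid[:480,:640]; return blob(m&(np.hypot(xx-near[0],yy-near[1])<16))
def capxy(s,c,xy0,z0):
    uv=hullc(proj(s,cap(s,xy0,z0))); m=capmask(s,c,uv); M=np.argwhere(m).mean(0)[::-1]
    return least_squares(lambda q:hullc(proj(s,cap(s,q,z0)))-M,xy0,diff_step=1e-3).x, int(m.sum())
E
python3 - <<'E'
from h import *
t,sd=snapshot("top"),snapshot("side")
cr=lambda P:(np.array(P,float)+.5)/2.2+[140,190]-.5
plates=[((72,0),[(363,56),(428,47),(434,110),(371,119)]),((-72,36),[(346,209),(411,202),(419,267),(354,275)]),((-72,-36),[(421,198),(486,192),(492,254),(429,264)])]
P=np.vstack([sq(64,64)[[0,1,2,3]][[0,1,2,3]]+c for c,_ in plates])/1000
# order in pics: far-left, far-right, near-right, near-left == sq order (+,+),(+,-),(-,-),(-,+)
W=np.vstack([back(t,cr(u),.007) for _,u in plates])
f=lambda q:((P@rot(q[2]).T+q[:2])-W).ravel()
r=least_squares(f,[.57,0,9]); print("tray top",r.x.round(4),"res mm",(r.fun.reshape(-1,2)*1000).round(1).tolist())
x=r.x
for n,c in (("blue",(72,0)),("yellow",(-72,36)),("red",(-72,-36))):
    p=np.array(c)/1000@rot(x[2]).T+x[:2]; print("plate",n,p.round(4))
for n,x0 in (("red",(.645,.005)),("blue",(.495,.015)),("yellow",(.505,-.05))):
    for s in (t,sd):
        print("jar",n,*capxy(s,n,np.array(x0),.007))
# overlay
o=sd["color"][:,:,::-1].copy()
def poly(s,o,xy,z,col=(255,0,255)): cv2.polylines(o,[np.round(proj(s,np.c_[xy,np.full(len(xy),z)])*16).astype(np.int32)],True,col,1,cv2.LINE_AA,4)
def draw(s,o):
    for c,_ in plates: poly(s,o,(sq(64,64)+c)/1000@rot(x[2]).T+x[:2],.007)
    poly(s,o,sq(.24,.2)@rot(x[2]).T+x[:2],.016)
    poly(s,o,sq(.13,.17)@rot(1.6).T+[.5396,.2514],.012); poly(s,o,sq(.26,.12)@rot(-6.3).T+[.5116,-.2589],.003)
o2=t["color"][:,:,::-1].copy(); 
S=2; 
draw(sd,o); draw(t,o2)
a=cv2.resize(o[170:470,190:420],None,fx=1.7,fy=1.7); b=cv2.resize(o2[190:370,150:490],None,fx=1.5,fy=1.5)
cv2.imwrite("pics/ov.png",a); cv2.imwrite("pics/ov2.png",cv2.resize(o2[190:370,150:490],None,fx=2.3,fy=2.3))
E
```

```text
tray top [ 5.7240e-01 -4.2000e-03  9.3044e+00] res mm [[0.9, 1.0], [0.9, 0.2], [-1.6, -2.8], [-1.7, 0.2], [0.4, 1.4], [2.3, 0.2], [0.6, -0.8], [-0.2, 0.6], [-0.5, 1.7], [2.3, 0.4], [-2.2, -2.8], [-1.2, 0.7]]
plate blue [0.6434 0.0075]
plate yellow [0.4955 0.0197]
plate red [ 0.5071 -0.0513]
jar red [0.64318041 0.00377003] 376
jar red [0.64793009 0.0061598 ] 426
jar blue [0.49640228 0.01480006] 365
jar blue [0.5008497  0.02580218] 317
jar yellow [ 0.50768592 -0.05060419] 422
jar yellow [ 0.5105335  -0.04957795] 548
```

View pics/ov.png

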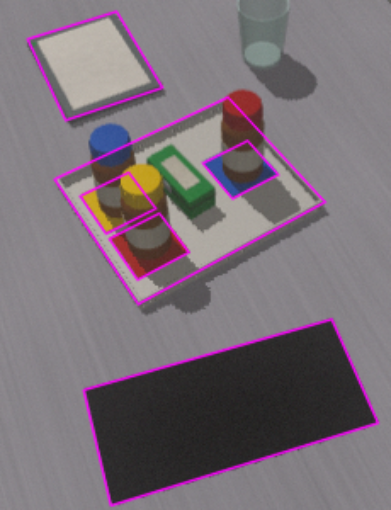

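View pics/ov2.png

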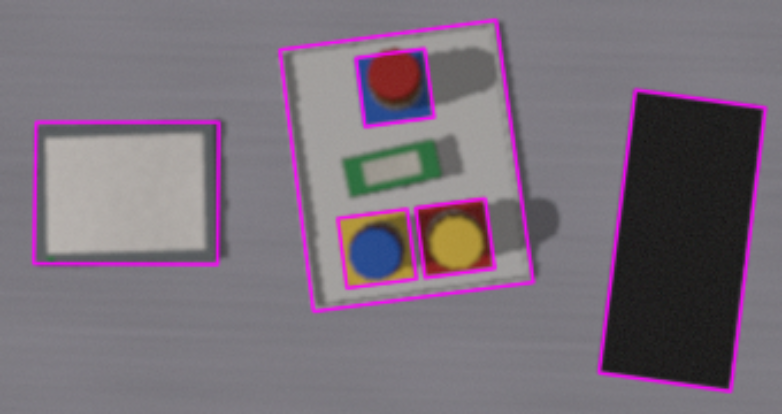

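The pad, mat and tray outlines fit the images to 1–2 mm in both views, and the jars stand near the plate centres. First move: turn to yaw -80.7 so the fingers close along the tray's x, and approach.

```bash
cat > plan.py <<'E'
import sys
from h import *
from scipy.spatial.transform import Rotation as Ro
# usage: plan.py x y zgrasp [yaw]  -> total units of full scale in current tool axes
a=[float(v) for v in sys.argv[1:]]; o=get_obs()
R=Ro.from_euler("xyz",o["orientation"],degrees=True); d=np.array([a[0],a[1],a[2]+.159])-(o["tool_pos"]+0)
tip=o["tool_pos"]+R.apply([0,0,.159]); d=np.array(a[:3])-tip
print("t",round(o["clock"],2),"grasp",tip.round(4),"ori",o["orientation"].round(2),"open",round(o["opening"],4),"F",o["force"].round(1),"grip",round(o["gripper_force"],1))
print("units",(R.inv().apply(d)/.025).round(2))
if len(a)>3: 
    Rt=Ro.from_euler("xyz",[180,0,a[3]],degrees=True); print("turn units",((R.inv()*Rt).as_rotvec(degrees=True)/6).round(2)); print("units in target axes",(Rt.inv().apply(d)/.025).round(2))
E
H="python3 -m handwheel"
$H '[[0.6,1,0,0,0,0,1],[0.6,1,0,0,0,0,1],[0.6,1,0,0,0,0,1],[0.6,1,0,0,0,0,1],[0.6,1,0,0,0,0,1]]'
$H '[[0.6,1,0,0,0,0,1],[0.6,1,0,0,0,0,1],[0.6,1,0,0,0,0,1],[0.6,1,0,0,0,0,1],[0.6,1,0,0,0,0,1]]'
$H '[[0.6,1,0,0,0,0,1],[0.6,0,0,0,0,0,0]]'
python3 plan.py .5085 -.0505 .20 -80.7
```

```text
clock: 0.98
tool_pos: [0.2712, 0.6021, 0.4045]
orientation: [180.0, -0.0, -43.8]
force: [0.1, 0.5, -0.4]
opening: 0.0698
gripper_force: 0.0
clock: 1.6
tool_pos: [0.3407, 0.4997, 0.4047]
orientation: [-180.0, 0.0, -73.8]
force: [-0.3, 0.7, 0.4]
opening: 0.0697
gripper_force: 0.0
clock: 1.85
tool_pos: [0.3477, 0.4751, 0.4051]
orientation: [-180.0, 0.0, -79.7]
force: [-0.2, 0.6, 1.0]
opening: 0.0699
gripper_force: 0.0
t 1.85 grasp [0.3477 0.4752 0.2461] ori [-1.7999e+02  2.0000e-02 -7.9740e+01] open 0.0699 F [-0.2  0.6  1. ] grip 0.0
units [21.84 -2.58  1.84]
turn units [-0.    0.    0.16]
units in target axes [21.79 -2.95  1.84]
```

```bash
H="python3 -m handwheel"
for i in 1; do
$H '[[0.6,1,-0.15,0,0,0,0.16],[0.6,1,-0.15,0,0,0,0],[0.6,1,-0.15,0,0,0,0],[0.6,1,-0.15,0,0,0,0],[0.6,1,-0.15,0,0,0,0]]'
$H '[[0.6,1,-0.15,0,0,0,0],[0.6,1,-0.15,0,0,0,0],[0.6,1,-0.15,0,0,0,0],[0.6,1,-0.15,0,0,0,0],[0.6,1,-0.15,0,0,0,0]]'
$H '[[0.6,1,-0.15,0,0,0,0],[0.6,1,-0.15,0,0,0,0],[0.6,1,-0.15,0,0,0,0],[0.6,1,-0.15,0,0,0,0],[0.6,1,-0.15,0,0,0,0]]'
$H '[[0.6,1,-0.15,0.4,0,0,0],[0.6,1,-0.15,0.4,0,0,0],[0.6,1,-0.15,0.4,0,0,0],[0.6,1,-0.15,0.4,0,0,0],[0.6,1,0,0.24,0,0,0]]'
$H '[[0.6,1,0,0,0,0,0],[0.6,0.8,0,0,0,0,0],[0.6,0,0,0,0,0,0]]'
done | tail -6
python3 plan.py .5085 -.0505 .077 -80.7
```

```text
clock: 4.72
tool_pos: [0.5069, -0.0511, 0.3585]
orientation: [180.0, -0.0, -80.7]
force: [-0.4, 0.6, 0.6]
opening: 0.0703
gripper_force: 0.0
t 4.72 grasp [ 0.5069 -0.0511  0.1995] ori [ 1.7998e+02 -1.0000e-02 -8.0710e+01] open 0.0703 F [-0.4  0.6  0.6] grip 0.0
units [-0.01 -0.07  4.9 ]
turn units [ 0. -0. -0.]
units in target axes [-0.01 -0.07  4.9 ]
```

```bash
H="python3 -m handwheel"
$H '[[0.6,0,-0.06,1,0,0,0],[0.6,0,0,1,0,0,0],[0.6,0,0,1,0,0,0],[0.6,0,0,1,0,0,0],[0.6,0,0,0.9,0,0,0]]' | tail -5
$H '[[0.6,0,0,0,0,0,0]]' | tail -6
python3 - <<'E'
from h import *
a=snapshot("side")["color"][190:340,190:390,::-1]; b=snapshot("top")["color"][190:340,230:430,::-1]
cv2.imwrite("pics/g1.png",cv2.resize(np.hstack([a,b]),None,fx=2,fy=2,interpolation=2))
E
```

```text
tool_pos: [0.5084, -0.049, 0.2355]
orientation: [-180.0, 0.0, -80.6]
force: [-0.8, -0.0, 0.4]
opening: 0.0698
gripper_force: 0.0
clock: 5.48
tool_pos: [0.5079, -0.0492, 0.2349]
orientation: [179.8, -0.0, -80.6]
force: [0.2, -0.4, 0.0]
opening: 0.0699
gripper_force: 0.0
```

View pics/g1.png

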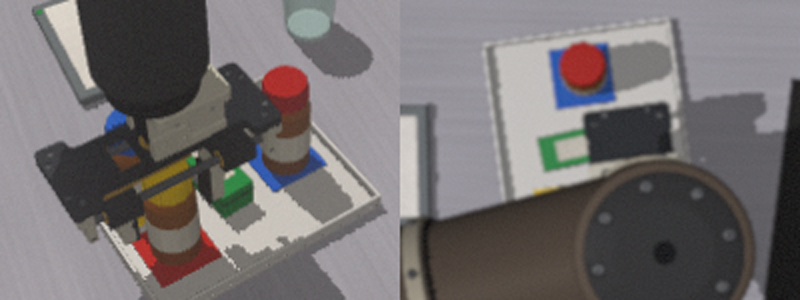

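The side view shows the yellow jar between the open fingers, with the gripper body just above its cap. Nothing is touching. I'll grip and lift.

```bash
H="python3 -m handwheel"
$H '[[0.3,0,0,0,0,0,0],[0.2,0,0,0,0,0,0],[0.12,0,0,0,0,0,0],[0,0,0,0,0,0,0],[-0.5,0,0,0,0,0,0]]'
$H '[[-1,0,0,0,0,0,0],[-1,0,0,0,0,0,0],[-1,0,0,0,0,0,0]]'
$H '[[-1,0,0,-0.4,0,0,0],[-1,0,0,-1,0,0,0],[-1,0,0,-1,0,0,0],[-1,0,0,-1,0,0,0],[-1,0,0,-1,0,0,0]]'
python3 plan.py .4294 -.274 .19 -80.7
```

```text
clock: 6.2
tool_pos: [0.5089, -0.0491, 0.2365]
orientation: [-180.0, -0.0, -80.6]
force: [0.1, 0.4, 3.8]
opening: 0.0475
gripper_force: 30.0
clock: 6.58
tool_pos: [0.5089, -0.0491, 0.2365]
orientation: [-180.0, -0.0, -80.6]
force: [-0.5, 1.7, 4.6]
opening: 0.0473
gripper_force: 30.0
clock: 7.2
tool_pos: [0.5082, -0.0492, 0.3469]
orientation: [179.9, 0.0, -80.6]
force: [0.1, -0.4, -2.6]
opening: 0.0473
gripper_force: 30.0
t 7.2 grasp [ 0.508  -0.0492  0.1879] ori [ 1.7994e+02  1.0000e-02 -8.0600e+01] open 0.0473 F [ 0.1 -0.4 -2.6] grip 30.0
units [ 8.36  4.57 -0.08]
turn units [0.01 0.   0.02]
units in target axes [ 8.36  4.56 -0.08]
```

```bash
H="python3 -m handwheel"
$H '[[-1,0.9,0.5,0,0,0,0],[-1,0.9,0.5,0,0,0,0],[-1,0.9,0.5,0,0,0,0],[-1,0.9,0.5,0,0,0,0],[-1,0.9,0.5,0,0,0,0]]' | head -2
$H '[[-1,0.9,0.5,0,0,0,0],[-1,0.9,0.5,0,0,0,0],[-1,0.9,0.5,0,0,0,0],[-1,0.9,0.5,0,0,0,0],[-1,0.26,0.06,0,0,0,0]]' | head -2
$H '[[-1,0,0,1,0,0,0],[-1,0,0,1,0,0,0],[-1,0,0,1,0,0,0],[-1,0,0,1,0,0,0],[-1,0,0,0.2,0,0,0]]' | head -3
$H '[[-1,0,0,0,0,0,0]]' |tail -6
python3 plan.py .4294 -.274 .074
```

```text
clock: 7.82
tool_pos: [0.4646, -0.1711, 0.3462]
clock: 8.45
tool_pos: [0.4295, -0.2748, 0.3461]
clock: 9.07
tool_pos: [0.4299, -0.2735, 0.2398]
orientation: [179.8, 0.1, -80.6]
clock: 9.2
tool_pos: [0.4307, -0.2738, 0.2415]
orientation: [180.0, -0.0, -80.6]
force: [-1.0, 0.8, -1.4]
opening: 0.0475
gripper_force: 30.0
t 9.2 grasp [ 0.4307 -0.2738  0.0825] ori [179.98  -0.   -80.56] open 0.0475 F [-1.   0.8 -1.4] grip 30.0
units [-0.    0.05  0.34]
```

```bash
H="python3 -m handwheel"
$H '[[-1,0,0,0.14,0,0,0],[-1,0,0,0.1,0,0,0],[-1,0,0,0.06,0,0,0],[-1,0,0,0,0,0,0]]'
python3 plan.py .4294 -.274 .074
```

```text
clock: 9.7
tool_pos: [0.4304, -0.274, 0.2337]
orientation: [-180.0, -0.0, -80.6]
force: [-0.4, 0.2, -2.2]
opening: 0.0475
gripper_force: 30.0
t 9.7 grasp [ 0.4304 -0.274   0.0747] ori [-180.     -0.    -80.59] open 0.0475 F [-0.4  0.2 -2.2] grip 30.0
units [-0.01  0.04  0.03]
```

```bash
H="python3 -m handwheel"
$H '[[-1,0,0,0.05,0,0,0],[-1,0,0,0,0,0,0]]'
$H '[[-1,0,0,0.03,0,0,0],[-1,0,0,0,0,0,0]]' | tail -6
```

```text
clock: 9.95
tool_pos: [0.4305, -0.274, 0.2325]
orientation: [-180.0, -0.0, -80.6]
force: [-0.2, 0.4, -0.8]
opening: 0.0473
gripper_force: 30.0
clock: 10.2
tool_pos: [0.4305, -0.2741, 0.2325]
orientation: [-180.0, -0.0, -80.6]
force: [-2.3, 2.7, 7.4]
opening: 0.0476
gripper_force: 30.0
```

```bash
H="python3 -m handwheel"
$H '[[0.15,0,0,0,0,0,0],[0.3,0,0,0,0,0,0],[0.6,0,0,0,0,0,0],[0.6,0,0,0,0,0,0],[0.6,0,0,-0.5,0,0,0]]' | tail -6
$H '[[0.6,0,0,-1,0,0,0],[0.6,0,0,-1,0,0,0],[0.6,0,0,-1,0,0,0],[0.6,0,0,-1,0,0,0],[0.6,0,0,-0.5,0,0,0]]' | tail -6
python3 plan.py .498 .0165 .20
python3 - <<'E'
from h import *
for n in("top","side"): print(capxy(snapshot(n),"yellow",np.array([.4305,-.274]),.003))
E
```

```text
clock: 10.82
tool_pos: [0.43, -0.2739, 0.2438]
orientation: [179.9, 0.0, -80.6]
force: [0.7, -0.3, -0.3]
opening: 0.0697
gripper_force: 0.0
clock: 11.45
tool_pos: [0.4305, -0.274, 0.3588]
orientation: [-179.9, -0.1, -80.6]
force: [0.1, 0.2, -0.1]
opening: 0.0703
gripper_force: 0.0
t 11.45 grasp [ 0.431  -0.2742  0.1998] ori [-1.7985e+02 -7.0000e-02 -8.0580e+01] open 0.0703 F [ 0.1  0.2 -0.1] grip 0.0
units [-1.103e+01 -4.550e+00 -1.000e-02]
(array([ 0.4476574 , -0.26926998]), 12)
(array([ 0.43157062, -0.27548468]), 772)
```

```bash
python3 - <<'E'
from h import *
for n in("top","side"):
    s=snapshot(n)
    for c,x in (("blue",(.498,.017)),("red",(.645,.005))): print(n,c,capxy(s,c,np.array(x),.007))
E
H="python3 -m handwheel"
$H '[[0.6,-1,-0.4,0,0,0,0],[0.6,-1,-0.4,0,0,0,0],[0.6,-1,-0.4,0,0,0,0],[0.6,-1,-0.4,0,0,0,0],[0.6,-1,-0.4,0,0,0,0]]' | head -2
$H '[[0.6,-1,-0.4,0,0,0,0],[0.6,-1,-0.4,0,0,0,0],[0.6,-1,-0.4,0,0,0,0],[0.6,-1,-0.4,0,0,0,0],[0.6,-1,-0.4,0,0,0,0]]' | head -2
$H '[[0.6,-1,-0.5,0,0,0,0],[0.6,0,0,0,0,0,0]]' | head -2
python3 plan.py .498 .0165 .0775 -80.7
```

```text
top blue (array([0.49647813, 0.01484866]), 365)
top red (array([0.64294339, 0.00365805]), 379)
clock: 12.28
tool_pos: [0.4591, -0.1416, 0.3554]
clock: 12.9
tool_pos: [0.488, -0.0101, 0.3554]
clock: 13.15
tool_pos: [0.4966, 0.017, 0.3554]
t 13.15 grasp [0.4963 0.0169 0.1964] ori [ 1.7988e+02 -2.0000e-02 -8.0470e+01] open 0.0699 F [-1.3 -1.   0.3] grip 0.0
units [ 0.02 -0.07  4.75]
turn units [ 0.02 -0.    0.04]
units in target axes [ 0.03 -0.06  4.76]Traceback (most recent call last):
  File "<stdin>", line 4, in <module>
  File "h.py", line 31, in capxy
    uv=hullc(proj(s,cap(s,xy0,z0))); m=capmask(s,c,uv); M=np.argwhere(m).mean(0)[::-1]
                                       ~~~~~~~^^^^^^^^
  File "h.py", line 29, in capmask
    yy,xx=np.mgrid[:480,:640]; return blob(m&(np.hypot(xx-near[0],yy-near[1])<16))
                                      ~~~~^^^^^^^^^^^^^^^^^^^^^^^^^^^^^^^^^^^^^^^^
  File "h.py", line 14, in blob
    i=1+np.argmax(st[1:,4] if near is None else st[1:,4]*(np.linalg.norm(c[1:]-near,axis=1)<40)); return l==i
        ~~~~~~~~~^^^^^^^^^^^^^^^^^^^^^^^^^^^^^^^^^^^^^^^^^^^^^^^^^^^^^^^^^^^^^^^^^^^^^^^^^^^^^^^
    return _wrapfunc(a, 'argmax', axis=axis, out=out, **kwds)
    return bound(*args, **kwds)
ValueError: attempt to get argmax of an empty sequence
```

```bash
H="python3 -m handwheel"
$H '[[0.6,0,-0.05,1,0,0,0],[0.6,0,0,1,0,0,0],[0.6,0,0,1,0,0,0],[0.6,0,0,1,0,0,0],[0.6,0,0,0.75,0,0,0]]' | tail -5
$H '[[0.3,0,0,0,0,0,0],[0.2,0,0,0,0,0,0],[0.12,0,0,0,0,0,0],[0,0,0,0,0,0,0],[-0.5,0,0,0,0,0,0]]' | tail -6
$H '[[-1,0,0,0,0,0,0],[-1,0,0,0,0,0,0]]'
python3 plan.py .498 .0165 .0775 -80.7
$H '[[-1,0,0,-0.4,0,0,0],[-1,0,0,-1,0,0,0],[-1,0,0,-1,0,0,0],[-1,0,0,-1,0,0,0],[-1,0,0,-1,0,0,0]]' | tail -6
python3 plan.py .5142 -.235 .19 -80.7
```

```text
tool_pos: [0.4968, 0.0151, 0.2361]
orientation: [179.9, -0.0, -80.6]
force: [0.3, -0.7, -0.1]
opening: 0.0698
gripper_force: 0.0
clock: 14.4
tool_pos: [0.4978, 0.016, 0.2387]
orientation: [-179.9, 0.0, -80.6]
force: [-1.1, -0.1, 5.8]
opening: 0.0472
gripper_force: 30.0
clock: 14.65
tool_pos: [0.4978, 0.016, 0.2386]
orientation: [-179.9, -0.0, -80.6]
force: [-1.3, -0.6, 6.7]
opening: 0.0473
gripper_force: 30.0
t 14.65 grasp [0.498  0.016  0.0796] ori [-179.94   -0.    -80.56] open 0.0473 F [-1.3 -0.6  6.7] grip 30.0
units [-0.02 -0.    0.09]
turn units [-0.01 -0.    0.02]
units in target axes [-0.02 -0.    0.09]
clock: 15.28
tool_pos: [0.4973, 0.0159, 0.3491]
orientation: [180.0, 0.0, -80.6]
force: [0.5, 0.3, -1.5]
opening: 0.0475
gripper_force: 30.0
t 15.28 grasp [0.4973 0.0159 0.1901] ori [ 1.7999e+02  2.0000e-02 -8.0590e+01] open 0.0475 F [ 0.5  0.3 -1.5] grip 30.0
units [10.01  0.97 -0.  ]
turn units [0.   0.   0.02]
units in target axes [10.01  0.95  0.  ]
```

```bash
H="python3 -m handwheel"
$H '[[-1,1,0.1,0,0,0,0],[-1,1,0.1,0,0,0,0],[-1,1,0.1,0,0,0,0],[-1,1,0.1,0,0,0,0],[-1,1,0.1,0,0,0,0]]' | head -2
$H '[[-1,1,0.1,0,0,0,0],[-1,1,0.1,0,0,0,0],[-1,1,0.1,0,0,0,0],[-1,1,0.1,0,0,0,0],[-1,1,0.07,0,0,0,0]]' | head -2
$H '[[-1,0,0,0.9,0,0,0],[-1,0,0,1,0,0,0],[-1,0,0,1,0,0,0],[-1,0,0,1,0,0,0],[-1,0,0,0.4,0,0,0]]' | head -3
$H '[[-1,0,0,0,0,0,0],[-1,0,0,0.12,0,0,0],[-1,0,0,0,0,0,0]]'
python3 plan.py .5142 -.235 .0756
```

```text
clock: 15.9
tool_pos: [0.5054, -0.1102, 0.3482]
clock: 16.52
tool_pos: [0.5143, -0.2354, 0.3482]
clock: 17.15
tool_pos: [0.514, -0.2346, 0.2393]
orientation: [179.9, 0.0, -80.6]
clock: 17.52
tool_pos: [0.5148, -0.2347, 0.2381]
orientation: [-179.9, -0.0, -80.6]
force: [1.0, -0.3, -0.9]
opening: 0.0472
gripper_force: 30.0
t 17.52 grasp [ 0.515  -0.2347  0.0791] ori [-1.7994e+02 -2.0000e-02 -8.0580e+01] open 0.0472 F [ 1.  -0.3 -0.9] grip 30.0
units [0.01 0.03 0.14]
```

```bash
H="python3 -m handwheel"
$H '[[-1,0,0,0.06,0,0,0],[-1,0,0,0.04,0,0,0],[-1,0,0,0,0,0,0]]'
$H '[[-1,0,0,0.04,0,0,0],[-1,0,0,0,0,0,0]]'
```

```text
clock: 17.9
tool_pos: [0.5146, -0.2347, 0.2349]
orientation: [180.0, 0.0, -80.6]
force: [-0.5, -0.8, -2.6]
opening: 0.0471
gripper_force: 30.0
clock: 18.15
tool_pos: [0.5146, -0.2347, 0.2347]
orientation: [-180.0, -0.0, -80.6]
force: [-2.4, 0.6, 6.3]
opening: 0.0472
gripper_force: 30.0
```

Contact where predicted. Release, lift, and on to the red jar.

```bash
H="python3 -m handwheel"
$H '[[0.15,0,0,0,0,0,0],[0.3,0,0,0,0,0,0],[0.5,0,0,0,0,0,0],[0.5,0,0,0,0,0,0],[0.5,0,0,-0.5,0,0,0]]' | tail -6
$H '[[0.6,0,0,-1,0,0,0],[0.6,0,0,-1,0,0,0],[0.6,0,0,-1,0,0,0],[0.6,0,0,-1,0,0,0],[0.6,0,0,-0.5,0,0,0]]' | tail -6
python3 - <<'E'
from h import *
s=snapshot("side")
for c,x,z in (("blue",(.514,-.235),.003),("yellow",(.4305,-.274),.003),("red",(.645,.005),.007)):
    try: print(c,capxy(s,c,np.array(x),z))
    except Exception as e: print(c,"hidden")
E
python3 plan.py .645 .005 .20 -80.7
```

```text
clock: 18.77
tool_pos: [0.5142, -0.2346, 0.246]
orientation: [179.9, 0.0, -80.6]
force: [-0.1, -0.0, -1.0]
opening: 0.0656
gripper_force: 0.0
clock: 19.4
tool_pos: [0.5148, -0.2347, 0.3612]
orientation: [-179.8, -0.1, -80.6]
force: [0.4, 0.1, -0.1]
opening: 0.0699
gripper_force: 0.0
blue (array([ 0.51533672, -0.23448738]), 661)
yellow (array([ 0.43157062, -0.27548468]), 772)
red hidden
t 19.45 grasp [ 0.5156 -0.235   0.2031] ori [-1.7979e+02 -9.0000e-02 -8.0560e+01] open 0.07 F [1.  0.2 2.1] grip 0.0
units [-8.62 -6.68  0.13]
turn units [-0.03 -0.01  0.02]
units in target axes [-8.64 -6.66  0.12]
```

```bash
H="python3 -m handwheel"
$H '[[0.6,-1,-0.75,0,0,0,0],[0.6,-1,-0.75,0,0,0,0],[0.6,-1,-0.75,0,0,0,0],[0.6,-1,-0.75,0,0,0,0],[0.6,-1,-0.75,0,0,0,0]]' | head -2
$H '[[0.6,-1,-0.75,0,0,0,0],[0.6,-1,-0.75,0,0,0,0],[0.6,-1,-0.75,0,0,0,0],[0.6,-0.65,-0.72,0,0,0,0],[0.6,0,0,0,0,0,0]]' | head -2
python3 plan.py .6465 .006 .0780 -80.7
```

```text
clock: 20.08
tool_pos: [0.5868, -0.0951, 0.3582]
clock: 20.7
tool_pos: [0.6459, 0.0074, 0.358]
t 20.7 grasp [0.6457 0.0073 0.199 ] ori [ 1.7994e+02 -1.0000e-02 -8.0510e+01] open 0.0701 F [-0.7 -1.2  0.3] grip 0.0
units [ 0.06 -0.03  4.84]
turn units [ 0.01 -0.    0.03]
units in target axes [ 0.06 -0.02  4.84]
```

```bash
H="python3 -m handwheel"
$H '[[0.6,0,0,1,0,0,0],[0.6,0,0,1,0,0,0],[0.6,0,0,1,0,0,0],[0.6,0,0,1,0,0,0],[0.6,0,0,0.75,0,0,0]]' | tail -5
$H '[[0.3,0,0,0,0,0,0],[0.2,0,0,0,0,0,0],[0.12,0,0,0,0,0,0],[0,0,0,0,0,0,0],[-0.5,0,0,0,0,0,0]]' | tail -6
$H '[[-1,0,0,0,0,0,0],[-1,0,0,0,0,0,0]]'
$H '[[-1,0,0,-0.4,0,0,0],[-1,0,0,-1,0,0,0],[-1,0,0,-1,0,0,0],[-1,0,0,-1,0,0,0],[-1,0,0,-1,0,0,0]]' | tail -6
python3 plan.py .5885 -.2916 .19 -80.7
```

```text
tool_pos: [0.6445, 0.0053, 0.2388]
orientation: [179.9, -0.0, -80.6]
force: [0.1, -0.5, -0.2]
opening: 0.0699
gripper_force: 0.0
clock: 21.95
tool_pos: [0.6453, 0.0062, 0.2411]
orientation: [-179.9, -0.0, -80.6]
force: [0.0, -0.4, 4.6]
opening: 0.0469
gripper_force: 30.0
clock: 22.2
tool_pos: [0.6454, 0.0062, 0.2411]
orientation: [-179.9, -0.0, -80.6]
force: [-0.6, 0.5, 5.8]
opening: 0.047
gripper_force: 30.0
clock: 22.82
tool_pos: [0.6446, 0.0061, 0.3509]
orientation: [179.9, 0.0, -80.6]
force: [0.7, 0.2, -1.6]
opening: 0.047
gripper_force: 30.0
t 22.82 grasp [0.6444 0.0062 0.1919] ori [ 1.7995e+02  2.0000e-02 -8.0590e+01] open 0.047 F [ 0.7  0.2 -1.6] grip 30.0
units [11.38  4.15  0.08]
turn units [0.01 0.   0.02]
units in target axes [11.39  4.13  0.08]
```

```bash
H="python3 -m handwheel"
$H '[[-1,1,0.37,0,0,0,0],[-1,1,0.37,0,0,0,0],[-1,1,0.37,0,0,0,0],[-1,1,0.37,0,0,0,0],[-1,1,0.37,0,0,0,0]]' | head -2
$H '[[-1,1,0.37,0,0,0,0],[-1,1,0.37,0,0,0,0],[-1,1,0.37,0,0,0,0],[-1,1,0.37,0,0,0,0],[-1,1,0.37,0,0,0,0]]' | head -2
$H '[[-1,1,0.37,0,0,0,0],[-1,0.38,0.07,0,0,0,0],[-1,0,0,0.9,0,0,0],[-1,0,0,1,0,0,0],[-1,0,0,1,0,0,0]]' | head -2
$H '[[-1,0,0,1,0,0,0],[-1,0,0,0.4,0,0,0],[-1,0,0,0,0,0,0]]'
python3 plan.py .5885 -.2916 .0781
```

```text
clock: 23.45
tool_pos: [0.6192, -0.1255, 0.3501]
clock: 24.08
tool_pos: [0.5941, -0.2563, 0.3501]
clock: 24.7
tool_pos: [0.5894, -0.291, 0.277]
clock: 25.08
tool_pos: [0.5894, -0.2912, 0.2423]
orientation: [179.9, 0.0, -80.6]
force: [0.7, -0.2, -0.9]
opening: 0.0474
gripper_force: 30.0
t 25.07 grasp [ 0.5892 -0.2912  0.0833] ori [ 1.7993e+02  2.0000e-02 -8.0570e+01] open 0.0474 F [ 0.7 -0.2 -0.9] grip 30.0
units [0.01 0.03 0.21]
```

```bash
H="python3 -m handwheel"
$H '[[-1,0,0,0.1,0,0,0],[-1,0,0,0.05,0,0,0],[-1,0,0,0,0,0,0]]'
$H '[[-1,0,0,0.04,0,0,0],[-1,0,0,0,0,0,0]]'
$H '[[-1,0,0,0.03,0,0,0],[-1,0,0,0,0,0,0]]'
```

```text
clock: 25.45
tool_pos: [0.5895, -0.2915, 0.2394]
orientation: [-180.0, -0.0, -80.6]
force: [0.3, -0.6, -1.5]
opening: 0.0472
gripper_force: 30.0
clock: 25.7
tool_pos: [0.5894, -0.2915, 0.238]
orientation: [-180.0, -0.0, -80.6]
force: [0.4, 0.4, -0.5]
opening: 0.0473
gripper_force: 30.0
clock: 25.95
tool_pos: [0.5894, -0.2915, 0.2372]
orientation: [-180.0, -0.0, -80.6]
force: [0.3, -1.0, -1.2]
opening: 0.047
gripper_force: 30.0
```

```bash
H="python3 -m handwheel"
$H '[[-1,0,0,0.04,0,0,0],[-1,0,0,0,0,0,0]]'
$H '[[0.15,0,0,0,0,0,0],[0.3,0,0,0,0,0,0],[0.5,0,0,0,0,0,0],[0.5,0,0,0,0,0,0],[0.5,0,0,-0.5,0,0,0]]' | tail -6
$H '[[0.6,0,0,-1,0,0,0],[0.6,0,0,-1,0,0,0],[0.6,0,0,-1,0,0,0],[0.6,0,0,-1,0,0,0],[0.6,0,0,-0.5,0,0,0]]' | tail -6
python3 - <<'E'
from h import *
s=snapshot("side"); cv2.imwrite("pics/m1.png",s["color"][:,:,::-1]); t=snapshot("top"); cv2.imwrite("pics/m1t.png",t["color"][:,:,::-1])
for c,x,z in (("blue",(.5146,-.2347),.003),("yellow",(.4305,-.274),.003),("red",(.5894,-.2915),.003)):
    try: print(c,capxy(s,c,np.array(x),z))
    except Exception as e: print(c,"hidden")
H_,S,V=masks(t); m=(H_>50)&(H_<85)&(S>90)&(V>30)
u=blob(m,np.array([320,262])); ct=cv2.findContours(u.astype(np.uint8),0,2)[0][0]; R=cv2.minAreaRect(ct); b=back(t,cv2.boxPoints(R),.036)
print("box",R,b.round(4).tolist(),b.mean(0).round(4),np.linalg.norm(np.diff(b,axis=0),axis=1).round(4))
E
python3 -c "
import cv2,numpy as np
t=cv2.imread('pics/m1t.png')[180:340,150:350]; s=cv2.imread('pics/m1.png')[200:360,200:400]
cv2.imwrite('pics/m1c.png',cv2.resize(np.hstack([t,s]),None,fx=2,fy=2,interpolation=2))"
```

```text
clock: 26.2
tool_pos: [0.5895, -0.2915, 0.2371]
orientation: [-180.0, -0.0, -80.6]
force: [-2.1, 1.3, 5.6]
opening: 0.0474
gripper_force: 30.0
clock: 26.82
tool_pos: [0.589, -0.2914, 0.248]
orientation: [179.9, 0.1, -80.6]
force: [0.7, -0.3, -0.3]
opening: 0.0657
gripper_force: 0.0
clock: 27.45
tool_pos: [0.5896, -0.2916, 0.3637]
orientation: [-179.8, -0.1, -80.6]
force: [0.4, -0.2, 0.3]
opening: 0.0702
gripper_force: 0.0
blue (array([ 0.51551187, -0.23424162]), 670)
yellow (array([ 0.43159438, -0.2754622 ]), 769)
red (array([ 0.59074146, -0.2926788 ]), 733)
box ((321.1536560058594, 263.717041015625), (15.714682579040527, 39.67084503173828), 77.90524291992188) [[0.5728, 0.0482], [0.592, -0.0308], [0.5608, -0.0383], [0.5416, 0.0404]] [0.5668 0.0049] [0.0812 0.0321 0.0811]
```

View pics/m1c.png

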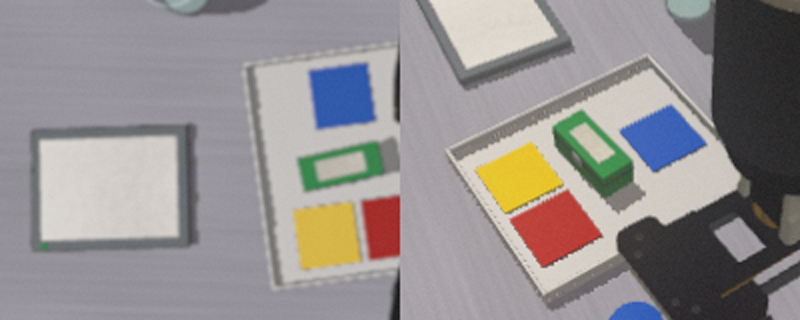

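```bash
cat >> h.py <<'E'
def hullmask(s,P):
    m=np.zeros((480*4,640*4),np.uint8); cv2.fillConvexPoly(m,cv2.convexHull(np.round((proj(s,P)+.5)*4-.5).astype(np.int32)),255)
    return cv2.resize(m,(640,480),interpolation=cv2.INTER_AREA)/255.
def boxP(q,z0): b=sq(.036,.085)@rot(q[2]).T+q[:2]; return np.vstack([np.c_[b,[z0]*4],np.c_[b,[z0+.032]*4]])
def fitbox(s,q0,z0):
    from scipy.optimize import minimize
    H,S,V=masks(s); uv=proj(s,[[*q0[:2],z0+.016]])[0]
    m=blob((H>45)&(H<90)&(S>80)&(V>20),uv); ct=np.argwhere(m)[:,::-1].astype(np.int32)
    M=np.zeros((480,640)); cv2.fillConvexPoly(M,cv2.convexHull(ct),1.)
    f=lambda v:np.abs(hullmask(s,boxP(np.array(v)*[.01,.01,10],z0))-M).sum()
    r=minimize(f,np.array(q0)/[.01,.01,10],method="Nelder-Mead",options=dict(initial_simplex=np.array(q0)/[.01,.01,10]+np.vstack([np.zeros(3),np.diag([.4,.4,.5])])))
    return (r.x*[.01,.01,10]).round(4),round(r.fun,1),int(M.sum())
E
python3 - <<'E'
from h import *
for n in ("top","side"):
    s=snapshot(n); print(n,"box",fitbox(s,[.567,.005,13.7],.004))
    H,S,V=masks(s)
    for c,x in (("blue",(.6434,.0075)),("yellow",(.4955,.0197)),("red",(.5071,-.0513))):
        lo,hi=CAPH[c]; m=((H>=lo)&(H<=hi) if lo<hi else (H>=lo)|(H<=hi))&(S>100)&(V>50)
        uv=proj(s,[[*x,.007]])[0]; b=blob(m,uv); print(c,int(b.sum()),back(s,[np.argwhere(b).mean(0)[::-1]],.007)[0].round(4))
E
python3 plan.py .567 .005 .19 -76.3
```

```text
top box (array([5.67000e-01, 4.50000e-03, 1.41769e+01]), np.float64(61.9), 680)
blue 828 [0.6415 0.0069]
yellow 885 [0.4939 0.0183]
red 863 [ 0.5059 -0.0529]
side box (array([0.5717, 0.0118, 6.7295]), np.float64(338.3), 666)
blue 771 [0.6443 0.0051]
yellow 865 [0.4971 0.0169]
red 958 [ 0.5089 -0.0538]
t 27.65 grasp [ 0.5891 -0.2913  0.2017] ori [ 1.7998e+02  3.0000e-02 -8.0590e+01] open 0.0698 F [ 0.   0.6 -1.4] grip 0.0
units [-11.84  -1.07   0.47]
turn units [ 0.    0.   -0.72]
units in target axes [-11.72  -1.95   0.47]
```

```bash
H="python3 -m handwheel"
python3 - <<'E'
from h import *
for n in ("top","side"):
    s=snapshot(n); H,S,V=masks(s); b=blob((S<40)&(V>135),proj(s,[[.54,.251,.012]])[0])
    b=cv2.morphologyEx(b.astype(np.uint8),cv2.MORPH_OPEN,np.ones((5,5)))
    w=back(s,np.argwhere(b)[:,::-1],.012); c=w.mean(0); e,v=np.linalg.eigh(np.cov((w-c).T)); a=v[:,1]*np.sign(v[1,1])
    print(n,c.round(4),"yaw",np.degrees(np.arctan2(-a[0],a[1])).round(2),np.sqrt(12*e).round(3))
E
$H '[[0.6,-1,-0.1,0,0,0,-0.77],[0.6,-1,-0.16,0,0,0,0],[0.6,-1,-0.16,0,0,0,0],[0.6,-1,-0.16,0,0,0,0],[0.6,-1,-0.16,0,0,0,0]]' | head -2
$H '[[0.6,-1,-0.16,0,0,0,0],[0.6,-1,-0.16,0,0,0,0],[0.6,-1,-0.16,0,0,0,0],[0.6,-1,-0.16,0,0,0,0],[0.6,-1,-0.16,0,0,0,0]]' | head -2
$H '[[0.6,-1,-0.16,0,0,0,0],[0.6,-0.7,-0.1,0,0,0,0],[0.6,0,0,0,0,0,0]]' | head -2
python3 plan.py .5675 .0045 .028 -76
```

```text
top [0.5368 0.2501] yaw 2.57 [0.109 0.149]
side [0.5403 0.247 ] yaw 3.16 [0.108 0.149]
clock: 28.38
tool_pos: [0.5788, -0.1647, 0.36]
clock: 29.0
tool_pos: [0.5678, -0.0386, 0.3601]
clock: 29.38
tool_pos: [0.564, 0.0044, 0.3607]
t 29.38 grasp [0.5639 0.0044 0.2017] ori [179.95  -0.   -75.88] open 0.0706 F [-0.2 -0.1  0.6] grip 0.0
units [ 0.03 -0.15  6.95]
turn units [ 0.01 -0.    0.02]
units in target axes [ 0.03 -0.14  6.95]
```

```bash
H="python3 -m handwheel"
$H '[[0.6,0,-0.15,1,0,0,0],[0.6,0,0,1,0,0,0],[0.6,0,0,1,0,0,0],[0.6,0,0,1,0,0,0],[0.6,0,0,1,0,0,0]]' | head -2
$H '[[0.6,0,0,1,0,0,0],[0.6,0,0,0.6,0,0,0],[0.6,0,0,0.1,0,0,0],[0.6,0,0,0.1,0,0,0],[0.6,0,0,0,0,0,0]]'
python3 plan.py .5675 .0045 .028 -76
```

```text
clock: 30.0
tool_pos: [0.5677, 0.0036, 0.2351]
clock: 30.62
tool_pos: [0.568, 0.0044, 0.1918]
orientation: [-179.9, 0.0, -76.0]
force: [-0.3, 0.4, 0.1]
opening: 0.0702
gripper_force: 0.0
t 30.62 grasp [0.5682 0.0044 0.0328] ori [-179.94    0.    -75.96] open 0.0702 F [-0.3  0.4  0.1] grip 0.0
units [-0.01  0.03  0.19]
turn units [-0.01  0.    0.01]
units in target axes [-0.01  0.03  0.19]
```

```bash
H="python3 -m handwheel"
$H '[[0.6,0,0,0.1,0,0,0],[0.3,0,0,0.1,0,0,0],[0,0,0,0,0,0,0],[-0.1,0,0,0,0,0,0],[-0.3,0,0,0,0,0,0]]' 
$H '[[-1,0,0,0,0,0,0],[-1,0,0,0,0,0,0]]'
$H '[[-1,0,0,-0.4,0,0,0],[-1,0,0,-1,0,0,0],[-1,0,0,-1,0,0,0],[-1,0,0,-0.8,0,0,0],[-1,0,0,0,0,0,0]]'
python3 plan.py .538 .2485 .11 -87.4
```

```text
clock: 31.25
tool_pos: [0.5679, 0.0044, 0.1862]
orientation: [-180.0, -0.0, -76.0]
force: [-0.7, -0.3, -0.7]
opening: 0.0358
gripper_force: 22.4
clock: 31.5
tool_pos: [0.5679, 0.0044, 0.1862]
orientation: [-180.0, 0.0, -76.0]
force: [0.6, -0.6, 0.1]
opening: 0.0357
gripper_force: 30.0
clock: 32.12
tool_pos: [0.5682, 0.0044, 0.2683]
orientation: [-179.8, 0.0, -76.0]
force: [0.1, -0.5, -1.6]
opening: 0.036
gripper_force: 30.0
t 32.12 grasp [0.5688 0.0046 0.1093] ori [-1.7979e+02  1.0000e-02 -7.5960e+01] open 0.036 F [ 0.1 -0.5 -1.6] grip 30.0
units [-9.76 -1.17 -0.02]
turn units [-0.03  0.01  1.91]
units in target axes [-9.8   0.79 -0.03]
```

```bash
H="python3 -m handwheel"
$H '[[-1,0,0,0,0,0,0.96],[-1,0,0,0,0,0,0.95],[-1,-1,0.08,0,0,0,0],[-1,-1,0.08,0,0,0,0],[-1,-1,0.08,0,0,0,0]]' | head -2
$H '[[-1,-1,0.08,0,0,0,0],[-1,-1,0.08,0,0,0,0],[-1,-1,0.08,0,0,0,0],[-1,-1,0.08,0,0,0,0],[-1,-1,0.08,0,0,0,0]]' | head -2
$H '[[-1,-1,0.08,0,0,0,0],[-1,-0.8,0.08,0,0,0,0],[-1,0,0,0,0,0,0]]' | tail -6
python3 - <<'E'
from h import *
for n in ("top","side"):
    s=snapshot(n); cv2.imwrite(f"pics/b_{n}.png",s["color"][:,:,::-1])
E
python3 plan.py .538 .2485 .0372 -87.4
python3 -c "
import cv2,numpy as np
t=cv2.imread('pics/b_top.png')[200:340,120:320]; s=cv2.imread('pics/b_side.png')[130:270,150:350]
cv2.imwrite('pics/bc.png',cv2.resize(np.hstack([t,s]),None,fx=2,fy=2,interpolation=2))"
```

```text
clock: 32.75
tool_pos: [0.5579, 0.0795, 0.2654]
clock: 33.38
tool_pos: [0.5423, 0.204, 0.2653]
clock: 33.75
tool_pos: [0.5365, 0.2493, 0.2657]
orientation: [180.0, -0.0, -87.3]
force: [0.2, 0.1, -0.9]
opening: 0.0358
gripper_force: 30.0
t 33.85 grasp [0.5364 0.2479 0.1067] ori [ 1.7995e+02 -4.0000e-02 -8.7410e+01] open 0.0356 F [ 0.2 -0.4 -1.7] grip 30.0
units [-0.02 -0.07  2.78]
turn units [ 0.01 -0.01 -0.  ]
units in target axes [-0.02 -0.06  2.78]
```

View pics/bc.png

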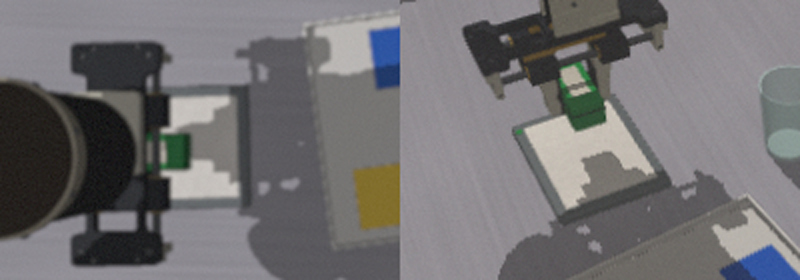

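The box is held level over the pad with its label up and its long side along the pad. Lowering.

```bash
H="python3 -m handwheel"
$H '[[-1,0,-0.06,0.9,0,0,0],[-1,0,0,0.9,0,0,0],[-1,0,0,0.7,0,0,0],[-1,0,0,0.15,0,0,0],[-1,0,0,0,0,0,0]]' | head -4
$H '[[-1,0,0,0.05,0,0,0],[-1,0,0,0.05,0,0,0],[-1,0,0,0,0,0,0]]'
python3 plan.py .538 .2485 .0352 -87.4
```

```text
clock: 34.48
tool_pos: [0.5385, 0.2482, 0.2]
orientation: [-180.0, -0.0, -87.4]
force: [1.4, 0.3, -0.3]
clock: 34.85
tool_pos: [0.5383, 0.2483, 0.1977]
orientation: [-180.0, 0.0, -87.4]
force: [0.5, 0.2, -1.1]
opening: 0.0358
gripper_force: 30.0
t 34.85 grasp [0.5383 0.2484 0.0387] ori [-1.7998e+02  2.0000e-02 -8.7420e+01] open 0.0358 F [ 0.5  0.2 -1.1] grip 30.0
units [-0.01  0.01  0.14]
turn units [-0.  0. -0.]
units in target axes [-0.01  0.01  0.14]
```

```bash
H="python3 -m handwheel"
$H '[[-1,0,0,0.05,0,0,0],[-1,0,0,0.05,0,0,0],[-1,0,0,0,0,0,0]]'|head -4
$H '[[-1,0,0,0.04,0,0,0],[-1,0,0,0,0,0,0]]'|head -4
$H '[[-1,0,0,0.03,0,0,0],[-1,0,0,0,0,0,0]]'|head -4
```

```text
clock: 35.22
tool_pos: [0.5382, 0.2482, 0.1947]
orientation: [180.0, -0.0, -87.4]
force: [-0.2, -0.0, -0.6]
clock: 35.48
tool_pos: [0.5383, 0.2483, 0.1942]
orientation: [-180.0, 0.0, -87.4]
force: [-1.1, -1.0, 3.9]
clock: 35.72
tool_pos: [0.5383, 0.2483, 0.1942]
orientation: [-180.0, 0.0, -87.4]
force: [-5.3, -1.4, 10.1]
```

```bash
H="python3 -m handwheel"
$H '[[-0.1,0,0,0,0,0,0],[0.1,0,0,0,0,0,0],[0.3,0,0,0,0,0,0],[0.3,0,0,0,0,0,0],[0.3,0,0,-0.5,0,0,0]]' | tail -6
$H '[[0.6,0,0,-1,0,0,0],[0.6,0,0,-1,0,0,0],[0.6,0,0,-1,0,0,0],[0.6,0,0,-1,0,0,0],[0.6,0,0,-1,0,0,-1]]' | head -2
$H '[[0.6,1,0,-1,0,0,-0.13],[0.6,1,0,0,0,0,0],[0.6,1,0,0,0,0,0],[0.6,1,0,0,0,0,0],[0.6,1,0,0,0,0,0]]' | head -2
$H '[[0.6,1,0,0,0,0,0],[0.6,1,0,0,0,0,0],[0.6,1,0,0,0,0,0],[0.6,1,0,0,0,0,0],[0.6,1,0,0,0,0,0]]' | head -2
python3 - <<'E'
from h import *
for n in ("top","side"):
    s=snapshot(n); cv2.imwrite(f"pics/c_{n}.png",s["color"][:,:,::-1]); 
    try: print(fitbox(s,[.538,.2485,2.6],.012))
    except Exception as e: print(e)
E
python3 plan.py .5146 -.2347 .20 -80.6
python3 -c "
import cv2,numpy as np
t=cv2.imread('pics/c_top.png')[200:340,120:320]; s=cv2.imread('pics/c_side.png')[130:270,150:350]
cv2.imwrite('pics/cc.png',cv2.resize(np.hstack([t,s]),None,fx=2,fy=2,interpolation=2))"
```

```text
clock: 36.35
tool_pos: [0.538, 0.248, 0.2051]
orientation: [179.9, -0.1, -87.4]
force: [0.2, -1.0, 0.5]
opening: 0.0571
gripper_force: 0.0
clock: 36.98
tool_pos: [0.5382, 0.2482, 0.3325]
clock: 37.6
tool_pos: [0.5582, 0.124, 0.3567]
clock: 38.22
tool_pos: [0.5785, 0.0007, 0.3567]
attempt to get argmax of an empty sequence
(array([  0.5304,   0.2673, -10.7191]), np.float64(435.0), 161)
t 38.33 grasp [ 5.787e-01 -2.000e-04  1.975e-01] ori [-1.7997e+02 -1.0000e-02 -8.0750e+01] open 0.0699 F [-0.6  0.3 -0.6] grip 0.0
units [ 8.84  4.04 -0.1 ]
turn units [-0.01 -0.   -0.03]
units in target axes [ 8.83  4.06 -0.1 ]
```

View pics/cc.png

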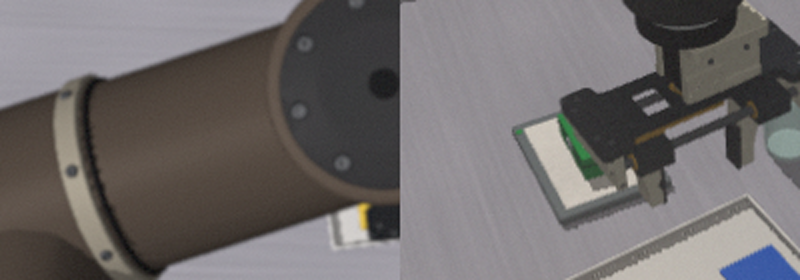

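The arm hides the pad for now. I'll go on to the mat and measure the box from there, before the jars go back.

```bash
H="python3 -m handwheel"
$H '[[0.6,1,0.45,0,0,0,0],[0.6,1,0.45,0,0,0,0],[0.6,1,0.45,0,0,0,0],[0.6,1,0.45,0,0,0,0],[0.6,1,0.45,0,0,0,0]]' | head -2
$H '[[0.6,1,0.45,0,0,0,0],[0.6,1,0.45,0,0,0,0],[0.6,1,0.45,0,0,0,0],[0.6,0.83,0.44,0,0,0,0],[0.6,0,0,0,0,0,0]]' | head -2
python3 - <<'E'
from h import *
for n in ("top","side"):
    s=snapshot(n); cv2.imwrite(f"pics/d_{n}.png",s["color"][:,:,::-1]); print(fitbox(s,[.538,.2485,2.6],.012))
E
python3 plan.py .5146 -.2347 .0755 -80.6
python3 -c "
import cv2,numpy as np
t=cv2.imread('pics/d_top.png')[220:320,150:260]; s=cv2.imread('pics/d_side.png')[160:260,190:300]
cv2.imwrite('pics/dc.png',cv2.resize(np.hstack([t,s]),None,fx=3.5,fy=3.5,interpolation=2))"
```

```text
clock: 38.95
tool_pos: [0.5431, -0.1312, 0.3565]
clock: 39.58
tool_pos: [0.5144, -0.2333, 0.3563]
(array([0.5365, 0.25  , 3.7343]), np.float64(116.4), 680)
(array([ 0.5413,  0.2533, -1.2083]), np.float64(176.9), 498)
t 39.67 grasp [ 0.5149 -0.2324  0.1971] ori [-179.96   -0.    -80.67] open 0.07 F [ 0.1 -0.2 -0.8] grip 0.0
units [0.09 0.03 4.87]
turn units [-0.01 -0.   -0.01]
units in target axes [0.09 0.03 4.87]
```

View pics/dc.png

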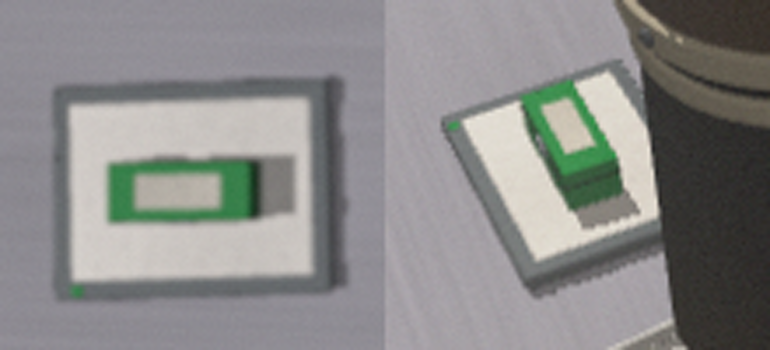

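Measured in the same camera, the box at (.5365,.250) matches the pad centre (.5368,.250), and it is parallel to the pad with its label up. Next is the blue jar.

```bash
H="python3 -m handwheel"
$H '[[0.6,0.09,0.03,1,0,0,0],[0.6,0,0,1,0,0,0],[0.6,0,0,1,0,0,0],[0.6,0,0,1,0,0,0],[0.6,0,0,0.75,0,0,0]]' | head -3
$H '[[0.3,0,0,0,0,0,0],[0.2,0,0,0,0,0,0],[0.12,0,0,0,0,0,0],[0,0,0,0,0,0,0],[-0.5,0,0,0,0,0,0]]' | tail -6
$H '[[-1,0,0,0,0,0,0],[-1,0,0,0,0,0,0]]'
$H '[[-1,0,0,-0.5,0,0,0],[-1,0,0,-1,0,0,0],[-1,0,0,-1,0,0,0],[-1,0,0,-1,0,0,0],[-1,0,0,-1,0,0,0]]' | tail -6
python3 plan.py .643 .006 .19 -80.7
```

```text
clock: 40.3
tool_pos: [0.5147, -0.234, 0.2361]
orientation: [180.0, 0.0, -80.6]
clock: 40.92
tool_pos: [0.5147, -0.2351, 0.2378]
orientation: [-179.9, -0.0, -80.6]
force: [-0.6, 1.4, 6.6]
opening: 0.0471
gripper_force: 30.0
clock: 41.18
tool_pos: [0.5147, -0.2351, 0.2379]
orientation: [-179.9, -0.0, -80.6]
force: [-1.1, 1.6, 7.1]
opening: 0.0474
gripper_force: 30.0
clock: 41.8
tool_pos: [0.5141, -0.235, 0.3507]
orientation: [-180.0, 0.0, -80.7]
force: [-0.5, -0.6, -1.8]
opening: 0.0476
gripper_force: 30.0
t 41.8 grasp [ 0.5141 -0.235   0.1917] ori [-1.7999e+02  1.0000e-02 -8.0660e+01] open 0.0476 F [-0.5 -0.6 -1.8] grip 30.0
units [-8.67 -6.65  0.07]
turn units [-0.    0.    0.01]
units in target axes [-8.68 -6.64  0.07]
```

```bash
H="python3 -m handwheel"
$H '[[-1,-1,-0.75,0,0,0,0],[-1,-1,-0.75,0,0,0,0],[-1,-1,-0.75,0,0,0,0],[-1,-1,-0.75,0,0,0,0],[-1,-1,-0.75,0,0,0,0]]' | head -2
$H '[[-1,-1,-0.75,0,0,0,0],[-1,-1,-0.75,0,0,0,0],[-1,-1,-0.75,0,0,0,0],[-1,-0.68,-0.64,0,0,0,0],[-1,0,0,0,0,0,0]]' | head -2
$H '[[-1,0,0,1,0,0,0],[-1,0,0,1,0,0,0],[-1,0,0,1,0,0,0],[-1,0,0,1,0,0,0],[-1,0,0,0,0,0,0]]'|head -2
$H '[[-1,0,0,0.05,0,0,0],[-1,0,0,0,0,0,0]]'
python3 plan.py .643 .006 .0829 -80.7
```

```text
clock: 42.42
tool_pos: [0.5868, -0.0956, 0.3499]
clock: 43.05
tool_pos: [0.6437, 0.0073, 0.3493]
clock: 43.68
tool_pos: [0.6419, 0.0052, 0.2476]
clock: 43.92
tool_pos: [0.6433, 0.006, 0.2495]
orientation: [-179.9, 0.0, -80.6]
force: [0.4, -0.8, -2.0]
opening: 0.0475
gripper_force: 30.0
t 43.92 grasp [0.6436 0.0061 0.0905] ori [-179.89    0.    -80.65] open 0.0475 F [ 0.4 -0.8 -2. ] grip 30.0
units [-0.    0.03  0.3 ]
turn units [-0.02  0.    0.01]
units in target axes [-0.    0.02  0.3 ]
```

```bash
H="python3 -m handwheel"
$H '[[-1,0,0,0.1,0,0,0],[-1,0,0,0.1,0,0,0],[-1,0,0,0.05,0,0,0],[-1,0,0,0,0,0,0]]'|head -4
$H '[[-1,0,0,0.04,0,0,0],[-1,0,0,0,0,0,0]]'|head -4
$H '[[-1,0,0,0.03,0,0,0],[-1,0,0,0,0,0,0]]'|head -4
```

```text
clock: 44.42
tool_pos: [0.6429, 0.0061, 0.2419]
orientation: [180.0, -0.0, -80.6]
force: [-0.8, -0.2, -0.3]
clock: 44.68
tool_pos: [0.6429, 0.006, 0.2419]
orientation: [-180.0, -0.0, -80.6]
force: [-4.3, 0.3, 7.2]
clock: 44.92
tool_pos: [0.6429, 0.006, 0.2418]
orientation: [-180.0, -0.0, -80.6]
force: [-5.3, 1.5, 11.8]
```

```bash
H="python3 -m handwheel"
$H '[[0.15,0,0,0,0,0,0],[0.3,0,0,0,0,0,0],[0.5,0,0,0,0,0,0],[0.5,0,0,0,0,0,0],[0.5,0,0,-0.5,0,0,0]]' | tail -6
$H '[[0.6,0,0,-1,0,0,0],[0.6,0,0,-1,0,0,0],[0.6,0,0,-1,0,0,0],[0.6,0,0,-1,0,0,0],[0.6,0,0,-0.2,0,0,0]]' | head -2
python3 plan.py .4305 -.274 .19 -80.6
```

```text
clock: 45.55
tool_pos: [0.6426, 0.006, 0.252]
orientation: [179.9, -0.0, -80.7]
force: [-0.5, 0.9, -0.1]
opening: 0.0654
gripper_force: 0.0
clock: 46.18
tool_pos: [0.6434, 0.0061, 0.3606]
t 46.17 grasp [0.6441 0.0062 0.2016] ori [-1.7975e+02  1.0000e-02 -8.0630e+01] open 0.07 F [ 0.5 -0.  -0.1] grip 0.0
units [ 9.67 10.26  0.42]
turn units [-0.04  0.   -0.  ]
units in target axes [ 9.66 10.26  0.47]
```

```bash
H="python3 -m handwheel"
$H '[[0.6,0.94,1,0,0,0,0],[0.6,0.94,1,0,0,0,0],[0.6,0.94,1,0,0,0,0],[0.6,0.94,1,0,0,0,0],[0.6,0.94,1,0,0,0,0]]' | head -2
$H '[[0.6,0.94,1,0,0,0,0],[0.6,0.94,1,0,0,0,0],[0.6,0.94,1,0,0,0,0],[0.6,0.94,1,0,0,0,0],[0.6,0.94,1,0,0,0,0]]' | head -2
$H '[[0.6,0.27,0.23,0,0,0,0],[0.6,0,0,0,0,0,0]]' | head -2
python3 - <<'E'
from h import *
s=snapshot("side"); print(capxy(s,"blue",np.array([.643,.006]),.007))
s=snapshot("top"); print(capxy(s,"blue",np.array([.643,.006]),.007))
E
python3 plan.py .4305 -.274 .0745 -80.6
```

```text
clock: 46.8
tool_pos: [0.5377, -0.131, 0.3574]
clock: 47.42
tool_pos: [0.4335, -0.2672, 0.3575]
clock: 47.68
tool_pos: [0.4298, -0.2743, 0.3576]
(array([0.64435905, 0.00822908]), 424)
(array([0.64224105, 0.00613256]), 489)
t 47.77 grasp [ 0.4303 -0.2737  0.1986] ori [-180.      0.    -80.63] open 0.0702 F [ 0.1  0.2 -0.2] grip 0.0
units [ 0.02 -0.    4.96]
turn units [-0.    0.   -0.01]
units in target axes [ 0.01 -0.    4.96]
```

```bash
H="python3 -m handwheel"
$H '[[0.6,0,0,1,0,0,0],[0.6,0,0,1,0,0,0],[0.6,0,0,1,0,0,0],[0.6,0,0,1,0,0,0],[0.6,0,0,0.85,0,0,0]]' | head -3
$H '[[0.3,0,0,0,0,0,0],[0.2,0,0,0,0,0,0],[0.12,0,0,0,0,0,0],[0,0,0,0,0,0,0],[-0.5,0,0,0,0,0,0]]' | tail -6
$H '[[-1,0,0,0,0,0,0],[-1,0,0,0,0,0,0]]'
$H '[[-1,0,0,-0.5,0,0,0],[-1,0,0,-1,0,0,0],[-1,0,0,-1,0,0,0],[-1,0,0,-1,0,0,0],[-1,0,0,-1,0,0,0]]' | tail -6
python3 plan.py .495 .018 .19 -80.7
```

```text
clock: 48.4
tool_pos: [0.4306, -0.2732, 0.2354]
orientation: [180.0, 0.0, -80.6]
clock: 49.02
tool_pos: [0.4303, -0.2741, 0.2373]
orientation: [-179.9, -0.0, -80.6]
force: [-0.5, 1.7, 6.1]
opening: 0.0469
gripper_force: 30.0
clock: 49.28
tool_pos: [0.4303, -0.2741, 0.2373]
orientation: [-179.9, -0.0, -80.6]
force: [-0.0, 2.3, 6.9]
opening: 0.0475
gripper_force: 30.0
clock: 49.9
tool_pos: [0.4294, -0.274, 0.3502]
orientation: [180.0, 0.0, -80.7]
force: [0.1, 0.7, -2.7]
opening: 0.0473
gripper_force: 30.0
t 49.9 grasp [ 0.4293 -0.2739  0.1912] ori [ 1.7999e+02  2.0000e-02 -8.0660e+01] open 0.0473 F [ 0.1  0.7 -2.7] grip 30.0
units [-11.1   -4.49   0.05]
turn units [0.   0.   0.01]
units in target axes [-11.1   -4.48   0.05]
```

```bash
H="python3 -m handwheel"
$H '[[-1,-1,-0.4,0,0,0,0],[-1,-1,-0.4,0,0,0,0],[-1,-1,-0.4,0,0,0,0],[-1,-1,-0.4,0,0,0,0],[-1,-1,-0.4,0,0,0,0]]' | head -2
$H '[[-1,-1,-0.4,0,0,0,0],[-1,-1,-0.4,0,0,0,0],[-1,-1,-0.4,0,0,0,0],[-1,-1,-0.4,0,0,0,0],[-1,-1,-0.4,0,0,0,0]]' | head -2
$H '[[-1,-1,-0.4,0,0,0,0],[-1,-0.1,-0.08,0,0,0,0],[-1,0,0,1,0,0,0],[-1,0,0,1,0,0,0],[-1,0,0,1,0,0,0]]'|head -2
$H '[[-1,0,0,1,0,0,0],[-1,0,0,0,0,0,0],[-1,0,0,0.05,0,0,0],[-1,0,0,0,0,0,0]]'
python3 plan.py .495 .018 .0823 -80.7
```

```text
clock: 50.52
tool_pos: [0.4586, -0.1418, 0.3494]
clock: 51.15
tool_pos: [0.4877, -0.0104, 0.3494]
clock: 51.78
tool_pos: [0.4949, 0.0174, 0.2736]
clock: 52.28
tool_pos: [0.4956, 0.018, 0.2487]
orientation: [-179.9, 0.0, -80.6]
force: [-0.7, -0.3, -2.4]
opening: 0.0473
gripper_force: 30.0
t 52.27 grasp [0.4959 0.0181 0.0897] ori [-1.799e+02  2.000e-02 -8.064e+01] open 0.0473 F [-0.7 -0.3 -2.4] grip 30.0
units [-0.    0.04  0.3 ]
turn units [-0.02  0.    0.01]
units in target axes [-0.    0.04  0.3 ]
```

```bash
H="python3 -m handwheel"
$H '[[-1,0,0,0.1,0,0,0],[-1,0,0,0.1,0,0,0],[-1,0,0,0.05,0,0,0],[-1,0,0,0,0,0,0]]'|head -4
$H '[[-1,0,0,0.04,0,0,0],[-1,0,0,0,0,0,0]]'|head -4
$H '[[0.15,0,0,0,0,0,0],[0.3,0,0,0,0,0,0],[0.5,0,0,0,0,0,0],[0.5,0,0,0,0,0,0],[0.5,0,0,0,0,0,0]]' | tail -6
```

```text
clock: 52.78
tool_pos: [0.4953, 0.018, 0.2414]
orientation: [180.0, -0.0, -80.6]
force: [0.0, -0.2, -2.2]
clock: 53.02
tool_pos: [0.4953, 0.018, 0.2413]
orientation: [-180.0, -0.0, -80.6]
force: [-4.0, 0.4, 10.1]
clock: 53.65
tool_pos: [0.4953, 0.018, 0.2403]
orientation: [180.0, -0.0, -80.6]
force: [0.1, 0.8, -0.0]
opening: 0.066
gripper_force: 0.0
```

Set down and released. On to the red jar.

```bash
H="python3 -m handwheel"
$H '[[0.6,0,0,-0.5,0,0,0],[0.6,0,0,-1,0,0,0],[0.6,0,0,-1,0,0,0],[0.6,0,0,-1,0,0,0],[0.6,0,0,-1,0,0,0]]' | head -2
$H '[[0.6,0.9,-0.2,-0.2,0,0,0],[0.6,1,-0.15,0,0,0,0],[0.6,1,-0.15,0,0,0,0],[0.6,1,-0.15,0,0,0,0],[0.6,1,-0.15,0,0,0,0]]' | head -2
$H '[[0.6,1,-0.15,0,0,0,0],[0.6,1,-0.15,0,0,0,0],[0.6,1,-0.15,0,0,0,0],[0.6,1,-0.15,0,0,0,0],[0.6,1,-0.15,0,0,0,0]]' | head -2
$H '[[0.6,1,-0.15,0,0,0,0],[0.6,0.9,-0.1,0,0,0,0],[0.6,0,0,0,0,0,0]]' | head -2
python3 plan.py .5895 -.2915 .0770 -80.6
```

```text
clock: 54.28
tool_pos: [0.4952, 0.0179, 0.3548]
clock: 54.9
tool_pos: [0.5351, -0.1005, 0.359]
clock: 55.52
tool_pos: [0.5739, -0.2208, 0.359]
clock: 55.9
tool_pos: [0.5878, -0.2672, 0.358]
t 55.9 grasp [ 0.5877 -0.2672  0.199 ] ori [ 1.7999e+02 -1.0000e-02 -8.0740e+01] open 0.07 F [ 0.4  0.2 -0.6] grip 0.0
units [0.97 0.09 4.88]
turn units [ 0.   -0.   -0.02]
units in target axes [0.97 0.09 4.88]
```

```bash
H="python3 -m handwheel"
$H '[[0.6,0.97,0.09,0,0,0,0],[0.6,0,0,1,0,0,0],[0.6,0,0,1,0,0,0],[0.6,0,0,1,0,0,0],[0.6,0,0,1,0,0,0]]' | head -3
$H '[[0.6,0,0,0.75,0,0,0],[0.3,0,0,0,0,0,0],[0.2,0,0,0,0,0,0],[0.12,0,0,0,0,0,0],[0,0,0,0,0,0,0]]' | tail -6
$H '[[-0.5,0,0,0,0,0,0],[-1,0,0,0,0,0,0],[-1,0,0,0,0,0,0]]'
$H '[[-1,0,0,-0.5,0,0,0],[-1,0,0,-1,0,0,0],[-1,0,0,-1,0,0,0],[-1,0,0,-1,0,0,0],[-1,0,0,-1,0,0,0]]' | tail -6
python3 plan.py .507 -.053 .19 -80.7
```

```text
clock: 56.52
tool_pos: [0.5893, -0.2896, 0.2576]
orientation: [-180.0, -0.0, -80.6]
clock: 57.15
tool_pos: [0.5896, -0.2902, 0.2402]
orientation: [-179.9, -0.0, -80.6]
force: [-0.9, -0.4, 2.4]
opening: 0.047
gripper_force: 30.0
clock: 57.52
tool_pos: [0.5896, -0.2902, 0.2402]
orientation: [-179.9, -0.0, -80.6]
force: [-1.7, -0.7, 5.9]
opening: 0.047
gripper_force: 30.0
clock: 58.15
tool_pos: [0.5891, -0.29, 0.3528]
orientation: [180.0, 0.0, -80.7]
force: [-0.3, -0.1, -2.2]
opening: 0.0473
gripper_force: 30.0
t 58.15 grasp [ 0.5891 -0.2899  0.1938] ori [ 1.7999e+02  2.0000e-02 -8.0650e+01] open 0.0473 F [-0.3 -0.1 -2.2] grip 30.0
units [-9.89  1.7   0.16]
turn units [0.   0.   0.01]
units in target axes [-9.88  1.71  0.15]
```

```bash
H="python3 -m handwheel"
$H '[[-1,-1,0.17,0,0,0,0],[-1,-1,0.17,0,0,0,0],[-1,-1,0.17,0,0,0,0],[-1,-1,0.17,0,0,0,0],[-1,-1,0.17,0,0,0,0]]' | head -2
$H '[[-1,-1,0.17,0,0,0,0],[-1,-1,0.17,0,0,0,0],[-1,-1,0.17,0,0,0,0],[-1,-1,0.17,0,0,0,0],[-1,-0.94,0.2,0,0,0,0]]' | head -2
$H '[[-1,0,0,0,0,0,0],[-1,0,0,1,0,0,0],[-1,0,0,1,0,0,0],[-1,0,0,1,0,0,0],[-1,0,0,0.9,0,0,0]]'|head -2
$H '[[-1,0,0,0.1,0,0,0],[-1,0,0,0.05,0,0,0],[-1,0,0,0,0,0,0]]'
python3 plan.py .507 -.0517 .0852 -80.7
```

```text
clock: 58.78
tool_pos: [0.5475, -0.1694, 0.352]
clock: 59.4
tool_pos: [0.5058, -0.0511, 0.3521]
clock: 60.02
tool_pos: [0.5065, -0.0525, 0.2536]
clock: 60.4
tool_pos: [0.5067, -0.052, 0.2513]
orientation: [-179.9, 0.0, -80.6]
force: [-0.5, -0.0, -1.8]
opening: 0.0471
gripper_force: 30.0
t 60.4 grasp [ 0.507  -0.0519  0.0923] ori [-179.91    0.    -80.64] open 0.0471 F [-0.5 -0.  -1.8] grip 30.0
units [-0.01 -0.    0.29]
turn units [-0.01  0.    0.01]
units in target axes [-0.01 -0.    0.29]
```

```bash
H="python3 -m handwheel"
$H '[[-1,0,0,0.1,0,0,0],[-1,0,0,0.1,0,0,0],[-1,0,0,0.05,0,0,0],[-1,0,0,0,0,0,0]]'|head -4
$H '[[-1,0,0,0.04,0,0,0],[-1,0,0,0,0,0,0]]'|head -4
```

```text
clock: 60.9
tool_pos: [0.5063, -0.0519, 0.2442]
orientation: [180.0, -0.0, -80.6]
force: [-1.5, -0.0, -0.9]
clock: 61.15
tool_pos: [0.5063, -0.052, 0.2441]
orientation: [-180.0, -0.0, -80.6]
force: [-5.0, 0.5, 10.8]
```

Release, rise, and back off over the mat so both cameras can see.

```bash
H="python3 -m handwheel"
$H '[[0.15,0,0,0,0,0,0],[0.3,0,0,0,0,0,0],[0.5,0,0,0,0,0,0],[0.5,0,0,0,0,0,0],[0.5,0,0,-0.5,0,0,0]]' | tail -6
$H '[[0.5,0,0,-1,0,0,0],[0.5,0,0,-1,0,0,0],[0.5,0,0,-1,0,0,0],[0.5,0,0,-1,0,0,0],[0.5,1,0,-1,0,0,0]]' | head -2
$H '[[0.5,1,0,0,0,0,0],[0.5,1,0,0,0,0,0],[0.5,1,0,0,0,0,0],[0.5,1,0,0,0,0,0],[0.5,1,0,0,0,0,0]]' | head -2
$H '[[0.5,1,0,0,0,0,0],[0.5,1,0,0,0,0,0],[0.5,1,0,0,0,0,0],[0.5,1,0,0,0,0,0],[0.5,1,0,0,0,0,0]]' | head -2
$H '[[0.5,1,0,0,0,0,0],[0.5,1,0,0,0,0,0],[0.5,0,0,0,0,0,0]]' | head -2
python3 - <<'E'
from h import *
pl={"top":dict(blue=(.6415,.0069),yellow=(.4939,.0183),red=(.5059,-.0529)),"side":dict(blue=(.6443,.0051),yellow=(.4971,.0169),red=(.5089,-.0538))}
for n in("top","side"):
    s=snapshot(n); cv2.imwrite(f"pics/e_{n}.png",s["color"][:,:,::-1])
    for c,p in pl[n].items():
        try: x,m=capxy(s,c,np.array(p),.007); print(n,c,"jar-plate mm",((x-p)*1000).round(1),m)
        except Exception: print(n,c,"hidden")
E
python3 -c "
import cv2,numpy as np
t=cv2.imread('pics/e_top.png')[130:350,150:400]; s=cv2.imread('pics/e_side.png')[140:360,190:440]
cv2.imwrite('pics/ec.png',cv2.resize(np.hstack([t,s]),None,fx=1.6,fy=1.6,interpolation=2))"
```

```text
clock: 61.78
tool_pos: [0.5059, -0.052, 0.2553]
orientation: [179.9, -0.0, -80.7]
force: [0.1, 0.2, -0.8]
opening: 0.0658
gripper_force: 0.0
clock: 62.4
tool_pos: [0.5102, -0.0761, 0.3827]
clock: 63.02
tool_pos: [0.5307, -0.2008, 0.3817]
clock: 63.65
tool_pos: [0.551, -0.3241, 0.3817]
clock: 64.03
tool_pos: [0.559, -0.374, 0.3809]
top blue jar-plate mm [-0.1  0. ] 503
top yellow jar-plate mm [-0.4 -1.5] 586
top red jar-plate mm [-1.  -0.9] 540
side blue jar-plate mm [2.1 5.9] 357
side yellow jar-plate mm [-0.2  1.1] 492
side red jar-plate mm [-2.   1.1] 526
```

View pics/ec.png

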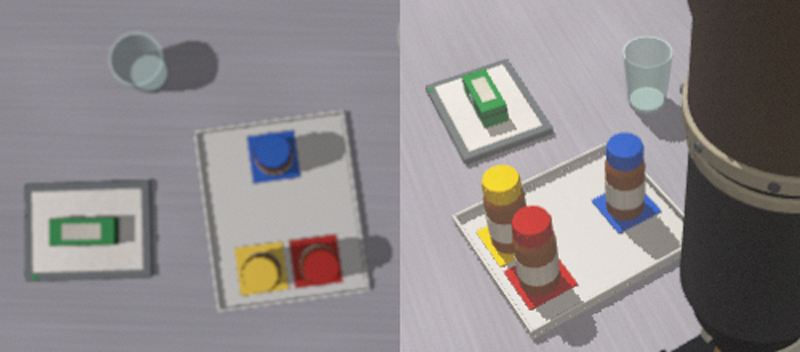

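Each jar stands upright on its own colour: yellow (262,271), red (318,263) and blue (273,153) in the top crop. The box is in the middle of the pad, the beaker is untouched and the robot is clear.

```bash
python3 -c "
from plant import *
print(close_job())"
```

```text
the job is handed in; nothing more can be done
None
```

I handed the job in at about 64 s: all three jars stand upright on their own colours, 2 mm or less off centre in the top camera, the slide box lies label up in the middle of the light pad along its long side, and the beaker was not touched.

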